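# Slide the pallet into its station, pack the strap clamp and hold it down

### The job

Push the pallet with the casting along its rail, away from the loading end, until it is fully home in the detent at the clamping station, with its edge under the two sprung clamp straps. Then slide the loose ground parallel lengthwise under the heel of the strap that stands over the lower riser (the only heel gap wide enough to take it), so that a quarter to a third of it lies under the strap, and let go of it. Last, press that strap down flush onto pallet and packing with the fingertips, and finish while still holding it down firmly, ready for the nut to be tightened; leave the spare strap, the spanner and the deburring tool where they lie.

Things in the scene. Friction and masses are not known exactly. Their poses are not given: they have to be found in the camera images.
- fixture: slide fixture screwed to the bench: grey base plate 116 (x) by 380 (y) by 12 mm, a rail along y. Origin on the bench top under the middle of the clamping station, z up; +y end is the loading end, the clamps are at the -y end. Behind it a big raised casting overhangs the bench from world x = 0.51 m on, y = -0.16 to 0.01 m, 0.17 to 0.23 m high: keep clear.
- slide (a joint): carriage of the pallet on the rail, m: 0 at the loading end, 0.075 in the detent of the clamping station, buffer at 0.0765; grows along the fixture's -y. It takes about 2 N to push, up to 10 N out of the loading detent; a sprung ball drops into a notch, draws it the last 2 mm to 0.075 and keeps it there when let go.
- pallet: steel pallet plate 96 (x) by 120 (y) by 12 mm, top 58 mm above the bench. Origin 29.5 mm above the bench on the rail's middle line, above the fixture's origin when home; axes as the fixture's. Plate from y = -45 mm (front edge, goes under the straps) to +75 mm (rear end face, may be pushed). At x = y = 0 a dark casting, 50 mm across, 30 mm high, its nut 42 mm above the plate.
- handle (a point): top of the pallet's push handle, 50 mm above the plate (108 mm above the bench), at the pallet's x = 0, y = 62 mm: upright black knob, 23 mm across and 12 mm high, on a round post of 15 mm. It can be gripped from above, closing along y (25 mm free to the casting, more above it), or pushed towards -y.
- strap_left: clamp strap nearest the robot: flat dark steel bar 29 (x) by 120 (y) by 14 mm, at the fixture's x = -28 mm. Origin: middle of its underside, axes as the fixture's. +y end: nose over the pallet's edge; -y end: heel over a riser. Fixed stud and nut (20 mm wide) pass it at its y = +30 mm and stand 26 mm above it.
- strap_right: the same strap on the far stud, at the fixture's x = +28 mm. A spring holds each strap up against its nut, underside 63 mm above the bench; it can be pressed down and rocks a little. Flush means level, underside 58 mm above the bench, bearing on pallet and packing; the spring then pushes back with about 3 N; press with 12 to 20 N.
- press_left (a point): point on top of strap_left, at its middle, 30 mm from the stud towards the heel: press here with closed fingertips.
- press_right (a point): the same point on top of strap_right.
- riser_low: the lower of two steel heel risers on the base plate, 34 (x) by 60 (y) mm, 38 mm high, top 50 mm above the bench. Origin: middle of its underside, axes as the fixture's. It stands at the fixture's y = -155 mm under the heel of one of the straps, which one varies. Gap to the strap 13 mm at rest, 8 mm when flush. The strap covers it from y = +2 to +30 mm; the rest is open.
- riser_tall: the other riser, same but 46 mm high, under the heel of the other strap: the gap there is only 5 mm. At the -y end both risers have a low foot with a screw, to y = -46 mm, 14 mm high.
- parallel: the packing: loose bright ground steel parallel, 20 (x) by 88 (y) by 8 mm (z), about 0.11 kg, flat on the bench to the right of the fixture. Origin: middle of its underside. In place it lies flat on the low riser, in line with the strap, its inner end 15 mm or more under the heel; best with its origin at the riser's y = -17 mm, x = 0 (25 mm under, outer end overhanging).
- spare_strap: bystander: a loose dark clamp strap, 29 by 100 by 14 mm, on the bench beyond the parallel; leave it.
- spanner: bystander: a loose combination spanner, 36 by 224 by 8 mm, flat on the bench far to the left; leave it.
- deburr: bystander: a loose deburring tool with blue handle, 16 by 118 by 17 mm, on the bench past the fixture's loading end; leave it.
- post_top (a point): top of the black tool-rest post that stands on the bench to the left of the fixture, 0.355 m high, about 80 by 40 mm with a hanging tube behind it: pass over it or round it.

How it is judged:
By the outcome, as a careful person would: the job done as asked, in the order asked, and still so for the second after the job is handed in, while the arm keeps its last pose, push and grip.
It also fails if it takes over 72 s, if anything falls off the work surface, if the arm or the gripper's body presses on something with over 40 N, if the wrist force passes 120 N, or if a joint passes its speed limit or range.

### The arm

A 6-joint arm with a two-finger parallel gripper is mounted at the origin on a cart in front of the work surface, level with it; the furniture and walls round the work are solid. World frame = base frame: x ahead of the robot, y to its left, z up, the work surface at z = 0. Lengths are in m, angles in rad, forces in N, time in s.
With the tool pointing down it reaches from about 0.3 to 1 m from the base axis. Payload 5.1 kg.
Tool frame: the origin (TCP) lies on the centre line of the jaws, within the pads' length; the fingertips stand 22 mm ahead of it and the grasp point (between the pads) lies 3 mm ahead of it (tip_extent is the distance from the TCP to the fingertips, in m); z points along the fingers, y is the direction in which the jaws open and shut (so a half turn about z gives the same grasp; the last joint's range is limited). The gripper opens to 95 mm and grips with 3 to 60 N. Pads are 20 mm wide; open, the fingers measure 119 mm over their backs; the gripper's body (75 mm by 180 mm) begins 59 mm behind the grasp point.
Start: joints at [-1.187, 0.124, 1.65, -0, 1.367, -0.083], TCP at [0.292, -0.58, 0.237] pointing down, gripper open.
Joint ranges: [-2.61, 2.61], [-1.02, 2.33], [0.03, 2.71], [-1.35, 4.49], [0.32, 2.68], [-2.91, 2.91]. Speed limits (rad/s): [2.57, 2.57, 3.14, 3.14, 3.14, 3.14].

### API

Orientations are given as a unit quaternion [x, y, z, w].
In Python, from station import * gives the robot as it stands.
- The arm moves only by the shell command python3 -m handwheel 'ROWS' [FORCE]. ROWS is JSON, a list that holds one entry, the list of rows, each a list of 5 numbers: the finger opening in cm, from 0 to 9.51, then the shift along the world's x, y, z in cm, then the turn about the world's z in degrees. A call has 1 to 8 rows; each row shifts and turns the pose as measured when the row begins; what a row does not reach is not made up. A row lasts 1/12 s, in which the tool goes at most 41.7 mm and 7.16 degrees, less where a joint would pass 70% of its speed; a pose out of reach is approached as far as the arm can. A call with a gripper value outside its range is refused whole. The fingers move at their own pace and stop on an object; FORCE is the grip in N (left out, the last holds). Time passes only in rows, so rows that do not move let the fingers close. It gives the time, the measured TCP pose, the force and the opening at its end, in the units of the state.
- state(): the state, without advancing time (a new reading comes with each control period).
- capture(name): name is "scene" or "top" or "wrist"; returns the picture (480x640x3 uint8, red, green, blue); there is no depth.
- calibration(name): a dict with "fx", "fy", "cx", "cy" (pixels), "distortion" ([k1, k2, p1, p2, k3] as OpenCV has them; the pictures are not rectified), "R" (3x3) and "t" (3): a world point X has camera coordinates R X + t; the wrist camera has in their place "tool_from_camera" (4x4, takes a point from camera to tool coordinates, whose origin is the TCP and whose axes are the flange's). Camera axes: x right, y down, z forward; pixel columns grow to the right and rows downward; lengths in m; the calibration is good to about 2 mm. A picture is of the moment at which its call begins: read the wrist's pose just before it. calibration takes no time and is no camera call.
- finish_job(): hands the job in, once; it reports no verdict.
The state is a dict: "time": time; "joints": joint angles; "qd": joint speeds; "joint_torque": joint torques, N m; "tool_pos": TCP position; "tcp_rot": TCP orientation; "wrist_force": force on the tool from outside, world axes, zero at the start; "wrist_torque": the same for the moment, N m; "opening": finger opening in m.
Only numpy, scipy, OpenCV 4.12 (cv2) and the standard library are available. Lean on these libraries where they do the work, as an engineer would, in place of code of your own. Each camera call takes 0.05 s, during which the arm holds its last target. There are 200 camera calls.

## Working session

There is one attempt and no reset: what is moved stays moved. The work goes in short steps, Python scripts to look and compute and a shell command to move; the robot and the scene stay as the last step left them, time stands still between calls to the robot, and variables do not carry over. Pictures are saved under pics/ and viewed, about 8 in all and at most 12, crops included, and the job is handed in when it is done.

```bash
mkdir -p pics; cat > h.py <<'E'
import numpy as np, cv2
from station import *
from scipy.spatial.transform import Rotation as Rn
def cam(name,s=None):
    c=calibration(name)
    K=np.array([[c['fx'],0,c['cx']],[0,c['fy'],c['cy']],[0,0,1.]]);D=np.array(c['distortion'],float)
    if 'R' in c: R=np.array(c['R']);t=np.array(c['t'])
    else:
        s=s or state(); T=np.eye(4);T[:3,:3]=Rn.from_quat(s['tcp_rot']).as_matrix();T[:3,3]=s['tool_pos']
        M=np.linalg.inv(T@np.array(c['tool_from_camera']));R=M[:3,:3];t=M[:3,3]
    return K,D,R,t
def rays(C,uv):
    K,D,R,t=C
    p=cv2.undistortPoints(np.array(uv,float).reshape(-1,1,2),K,D).reshape(-1,2)
    d=np.c_[p,np.ones(len(p))]@R
    return -R.T@t,d/np.linalg.norm(d,axis=1)[:,None]
def onz(C,uv,z):
    o,d=rays(C,uv); return o+d*((z-o[2])/d[:,2])[:,None]
def two(C1,u1,C2,u2):
    o1,d1=rays(C1,u1);o2,d2=rays(C2,u2);out=[]
    for a,b in zip(d1,d2):
        s=np.linalg.lstsq(np.c_[a,-b],o2-o1,rcond=None)[0]
        p,q=o1+a*s[0],o2+b*s[1]; out.append(np.r_[(p+q)/2,np.linalg.norm(p-q)])
    return np.array(out)
def proj(C,X):
    K,D,R,t=C; return cv2.projectPoints(np.array(X,float).reshape(-1,3),cv2.Rodrigues(R)[0],t,K,D)[0].reshape(-1,2)
def snap(name,f):
    s=state(); im=capture(name); cv2.imwrite('pics/'+f+'.png',im[:,:,::-1]); return cam(name,s),im
E
python3 - <<'E'
from h import *
s=state();print(s)
for n in('scene','top','wrist'):
    C,im=snap(n,n+'0');print(n,'centre',-C[2].T@C[3],'axis',C[2][2],'fx',C[0][0,0])
E
```

```text
{'time': 0.0, 'joints': array([-1.18658255e+00,  1.24482262e-01,  1.65164159e+00,  2.49383502e-05,
        1.36748461e+00, -8.26071538e-02]), 'qd': array([ 4.67175213e-04, -6.77898487e-05,  2.89629985e-05, -8.31005230e-04,
       -1.41943173e-03, -7.85429565e-04]), 'joint_torque': array([ 3.73208648e-03, -4.17608035e+01, -3.59931135e+01,  7.76595622e-02,
        4.90789139e-02, -1.70628891e-04]), 'tool_pos': array([ 0.29228942, -0.57992369,  0.23542094]), 'tcp_rot': array([ 9.72883316e-01,  2.31294267e-01, -1.39347895e-04, -9.98294834e-04]), 'wrist_force': array([ 0.18734308, -0.09659786, -0.65343122]), 'wrist_torque': array([-0.03379329,  0.02817422,  0.02747844]), 'opening': 0.09516323341470252}
scene centre [-0.33726911 -0.50617749  0.67712751] axis [ 0.7861937   0.46709856 -0.40462131] fx 497.5115142027299
top centre [0.3348516  0.01872883 1.68298953] axis [ 0.13101924 -0.009751   -0.99133187] fx 528.3870779695004
wrist centre [ 0.3663347  -0.54355769  0.38288165] axis [-0.26149849 -0.12923885 -0.95651234] fx 407.8389117208511
```

View pics/scene0.png

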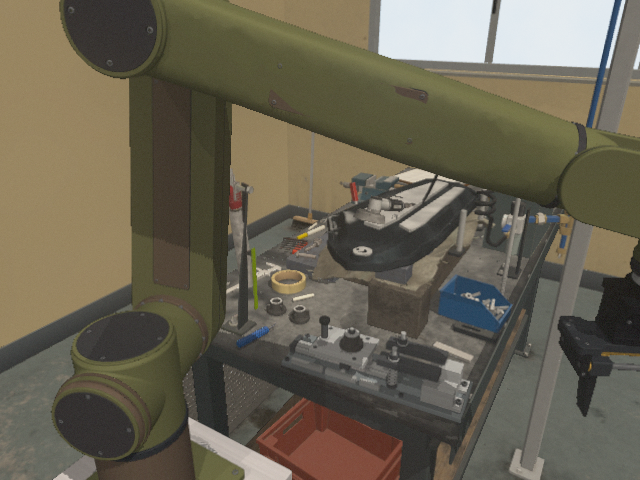

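View pics/top0.png

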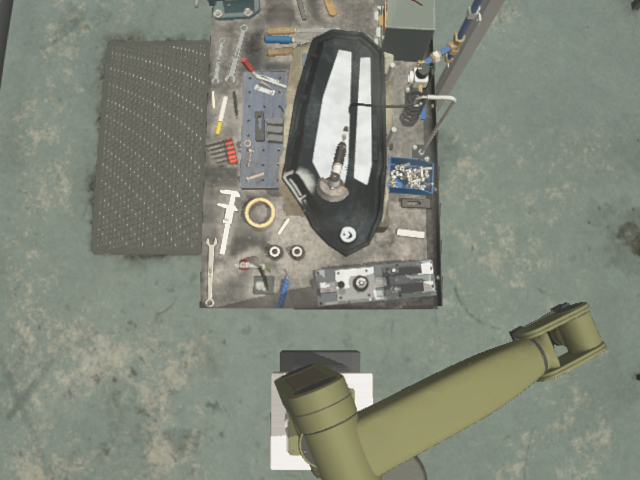

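The scene view shows the fixture near (375,375), with the pallet at its left end. In the top view the fixture lies around (375,283), the parallel at (410,234) and the spare strap at (414,203). I'll enlarge both.

```bash
python3 - <<'E'
from h import *
t=cv2.imread('pics/top0.png')[190:315,300:450];s=cv2.imread('pics/scene0.png')[305:425,275:485]
a=cv2.resize(t,(600,500)[:2],interpolation=2)[120:];a=cv2.resize(t[35:],(600,360),interpolation=2)
b=cv2.resize(s,None,fx=3.5,fy=3.5,interpolation=2)[:,:735]
# top alone shown 5x of rows 225..315
a=cv2.resize(t[35:],None,fx=4,fy=4,interpolation=2)
cv2.imwrite('pics/c1.png',cv2.resize(np.vstack([np.pad(a,((0,0),(0,735-600),(0,0))),b]),None,fx=.76,fy=.76,interpolation=3))
E
```

```text
(no output)
```

View pics/c1.png

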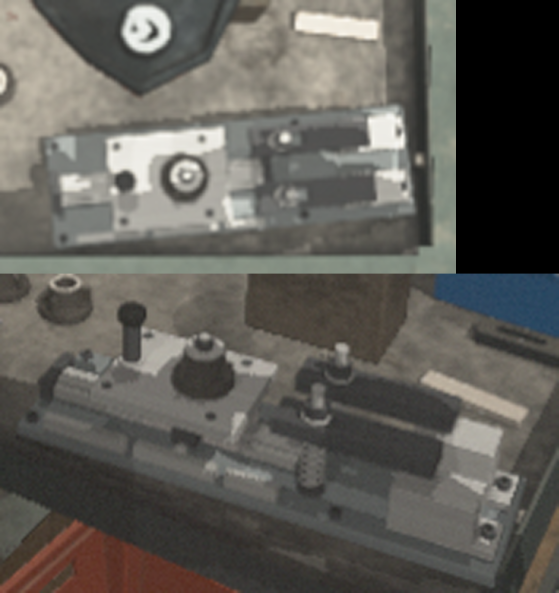

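In the crop the handle is at (124,181), the studs at (285,137) and (290,193), and the parallel at (337,26). The near riser appears to be the lower one. Next I triangulate.

```bash
python3 - <<'E'
from h import *
T=cam('top');S=cam('scene')
tp=lambda p:np.array(p)/3.04+[300,225]
sp=lambda p:(np.array(p)-[0,273.6])/2.66+[275,305]
names=['handle','stud far','stud near','castnut']
print(np.round(two(T,tp([(124,181),(286,137),(291,194),(187,175)]),S,sp([(131,306),(342,349),(319,387),(205,338)])),4))
print('plate corners z12',np.round(onz(T,tp([(40,140),(400,105),(415,210),(60,245)]),.012),4).tolist())
print('par bench',np.round(onz(T,tp([(295,13),(380,20),(377,40),(295,32)]),.008),4).tolist())
im=cv2.imread('pics/top0.png');hsv=cv2.cvtColor(im,40);m=((hsv[...,2]>170)&(hsv[...,1]<60)).astype(np.uint8);m[:225]=0;m[245:]=0;m[:,:390]=0;m[:,432:]=0
c=max(cv2.findContours(m,0,1)[0],key=cv2.contourArea);r=cv2.minAreaRect(c);print(r)
b=onz(T,cv2.boxPoints(r),.008);print(b.round(4).tolist(),b.mean(0),[np.linalg.norm(b[i]-b[i-1]) for i in range(4)])
print(Rn.from_quat(state()['tcp_rot']).as_matrix().round(3))
E
```

```text
[[ 4.220e-01 -5.600e-02  1.103e-01  2.000e-04]
 [ 4.660e-01 -2.162e-01  1.028e-01  1.400e-03]
 [ 4.100e-01 -2.209e-01  1.046e-01  2.000e-04]
 [ 4.286e-01 -1.186e-01  9.910e-02  1.000e-04]]
plate corners z12 [[0.4697, 0.027, 0.012], [0.508, -0.3517, 0.012], [0.3977, -0.3653, 0.012], [0.3608, 0.0057, 0.012]]
par bench [[0.606, -0.2424, 0.008], [0.5991, -0.3332, 0.008], [0.5776, -0.3295, 0.008], [0.5856, -0.2421, 0.008]]
((410.5792541503906, 232.7865753173828), (27.60788345336914, 6.957187175750732), 6.340191841125488)
[[0.5883, -0.2403, 0.008], [0.6108, -0.2431, 0.008], [0.6014, -0.3322, 0.008], [0.5789, -0.3292, 0.008]] [ 0.59484284 -0.28621428  0.008     ] [np.float64(0.08941212779081904), np.float64(0.02273629161730872), np.float64(0.08958161059448357), np.float64(0.022780749734101203)]
[[ 0.893  0.45  -0.001]
 [ 0.45  -0.893  0.001]
 [ 0.    -0.002 -1.   ]]
```

Sizes and heights agree: the studs come out at 0.103, the nut at 0.099 and the handle at 0.110 m. The fixture yaw is about 5.7°. Its origin, from the studs, is about (0.432,-0.156), so the pallet has about 37 mm left to go. I'll move behind the handle with closed fingers and the camera turned to -x, away from the overhang.

```bash
python3 -m handwheel '[[[0,0.4,2.4,0.3,6.7],[0,0.4,2.4,0.3,6.7],[0,0.4,2.4,0.3,6.7],[0,0.4,2.4,0.3,6.7],[0,0.4,2.4,0,6.7],[0,0.4,2.4,0,6.7],[0,0.4,2.4,0,6.7],[0,0.4,2.4,0,6.7]]]' 10
python3 -m handwheel '[[[0,0.5,2.4,0,6.7],[0,0.5,2.4,0,6.7],[0,0.5,2.4,0,6.7],[0,0.5,2.4,0,6.7],[0,0.5,2.4,0,6.7],[0,0.5,2.4,0,6.7],[0,0.5,2.4,0,6.7],[0,0.5,2.4,0,6.7]]]' 10
```

```text
time: 0.82
tool_pos: [0.3223, -0.3824, 0.2429]
tcp_rot: [0.752, 0.659, -0.002, -0.004]
wrist_force: [0.3, -0.1, -0.2]
opening: 0.0469
time: 1.48
tool_pos: [0.3611, -0.1797, 0.2401]
tcp_rot: [0.353, 0.936, -0.003, -0.004]
wrist_force: [0.1, 0.3, -0.2]
opening: 0.0007
```

```bash
python3 -m handwheel '[[[0,0.7,2.0,0,6.5],[0,0.7,2.0,0,6.5],[0,0.7,2.0,0,6.5],[0,0.7,2.0,0,6.5],[0,0.7,2.0,0,6.5],[0,0.7,2.0,0,6.5],[0,0.7,2.0,0,6.5],[0,0.7,1.8,0,2.5]]]'
python3 - <<'E'
from h import *
s=state();print(s['tool_pos'],Rn.from_quat(s['tcp_rot']).as_matrix()[:2,0],s['joints'])
C,im=snap('wrist','w1')
for n,p in {'handle':(.422,-.056,.110),'heelL':(.419,-.311,.05)}.items(): print(n,proj(C,p))
E
```

```text
time: 2.15
tool_pos: [0.4164, -0.0115, 0.2383]
tcp_rot: [-0.082, 0.997, -0.004, -0.002]
wrist_force: [0.2, -0.6, 0.2]
opening: 0.0006
[ 0.41641657 -0.011472    0.23826681] [-0.98659097 -0.16312513] [-0.15081098 -0.4266769   2.13594347 -0.00888896  1.43507345 -1.88427228]
handle [[264.53027726 236.80299829]]
heelL [[-15.52532528 167.49129925]]
```

View pics/w1.png

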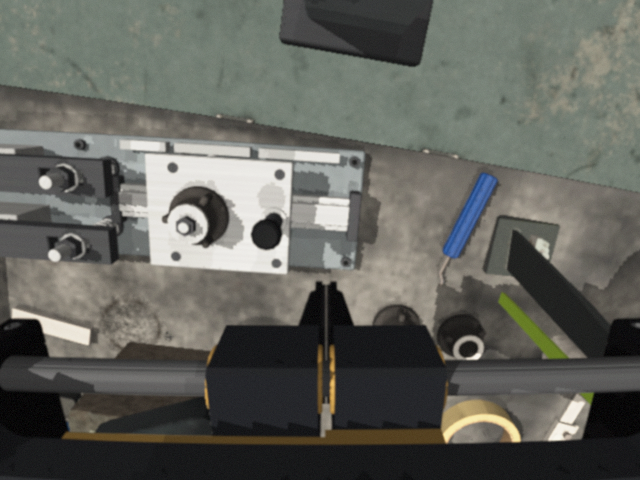

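The knob is at (266,233), within 4 px of the prediction, and the fingers stand behind it. Descend beside the knob.

```bash
python3 -m handwheel '[[[0,0.05,0,-2.5,-1.5],[0,0.05,0,-2.5,-1.5],[0,0,0,-2.5,-1],[0,0,0,-2.5,0],[0,0,0,-2.0,0],[0,0,0,-1,0],[0,0,0,0,0]]]'
python3 -m handwheel '[[[0,0,-0.8,0,0],[0,0,-0.5,0,0],[0,0,0,0,0]]]'
```

```text
time: 2.78
tool_pos: [0.4176, -0.0085, 0.1047]
tcp_rot: [-0.047, 0.999, -0.004, -0.0]
wrist_force: [-1.0, -1.1, -0.9]
opening: 0.0006
time: 3.03
tool_pos: [0.4183, -0.0232, 0.1064]
tcp_rot: [-0.047, 0.999, -0.004, 0.0]
wrist_force: [-0.1, -0.7, 0.1]
opening: 0.0008
```

```bash
python3 -m handwheel '[[[0,0.04,-0.4,0,0],[0,0.04,-0.4,0,0],[0,0.04,-0.4,0,0],[0,0.04,-0.4,0,0]]]'
python3 -m handwheel '[[[0,0.04,-0.4,0,0],[0,0.04,-0.4,0,0],[0,0.04,-0.4,0,0]]]'
python3 -m handwheel '[[[0,0.04,-0.4,0,0],[0,0.04,-0.4,0,0]]]'
```

```text
time: 3.37
tool_pos: [0.4221, -0.0404, 0.11]
tcp_rot: [-0.046, 0.999, -0.003, 0.004]
wrist_force: [-0.8, 5.3, -2.4]
opening: 0.0005
time: 3.62
tool_pos: [0.4231, -0.0509, 0.11]
tcp_rot: [-0.045, 0.999, 0.0, 0.004]
wrist_force: [0.2, 5.7, 0.0]
opening: 0.0005
time: 3.78
tool_pos: [0.4238, -0.0578, 0.11]
tcp_rot: [-0.045, 0.999, 0.003, 0.003]
wrist_force: [-0.8, 5.1, 0.1]
opening: 0.0004
```

```bash
for i in 1; do python3 -m handwheel '[[[0,0.03,-0.4,-0.05,0],[0,0.03,-0.3,0,0]]]'
python3 -m handwheel '[[[0,0.03,-0.3,0,0]]]'
python3 -m handwheel '[[[0,0.03,-0.3,0,0]]]'
python3 -m handwheel '[[[0,0.02,-0.25,0,0]]]'; done
```

```text
time: 3.95
tool_pos: [0.4244, -0.0641, 0.11]
tcp_rot: [-0.045, 0.999, 0.005, 0.003]
wrist_force: [-1.2, 5.6, 0.3]
opening: 0.0006
time: 4.03
tool_pos: [0.4247, -0.0668, 0.11]
tcp_rot: [-0.045, 0.999, 0.006, 0.003]
wrist_force: [0.0, 4.2, 0.0]
opening: 0.0005
time: 4.12
tool_pos: [0.425, -0.0701, 0.1101]
tcp_rot: [-0.045, 0.999, 0.006, 0.003]
wrist_force: [-0.2, 1.0, -0.5]
opening: 0.0007
time: 4.2
tool_pos: [0.4252, -0.073, 0.1101]
tcp_rot: [-0.045, 0.999, 0.006, 0.003]
wrist_force: [0.1, 7.9, -0.1]
opening: 0.0008
```

```bash
python3 -m handwheel '[[[0,0.01,-0.12,0,0]]]'
python3 -m handwheel '[[[0,0,0,0,0]]]'
```

```text
time: 4.28
tool_pos: [0.4253, -0.0737, 0.11]
tcp_rot: [-0.044, 0.999, 0.007, 0.003]
wrist_force: [-0.1, 9.1, 2.1]
opening: 0.0003
time: 4.37
tool_pos: [0.4253, -0.0737, 0.11]
tcp_rot: [-0.044, 0.999, 0.008, 0.003]
wrist_force: [-1.1, 2.6, 0.5]
opening: 0.0004
```

The force dropped to 1 N (the ball drawing it in) and then rose to 9 N, so the pallet looks home. I'll back off, rise, turn, and look at the result and the risers.

```bash
python3 -m handwheel '[[[0,0,0.8,0,0],[0,0,0.8,1,0],[0,0,0,3.5,0],[0,0,0,3.5,0],[0,0,0,3.5,0],[0,0,0,2,0]]]'
python3 -m handwheel '[[[0,0,-2.5,0.3,-6.7],[0,0,-2.5,0.3,-6.7],[0,0,-2.5,0.3,-6.7],[0,0,-2.5,0,-6.7],[0,0,-2.5,0,-6.7],[0,0,-2.5,0,-6.7],[0,0,-2.5,0,-6.7],[0,0,-2.5,0,-6.7]]]'
python3 -m handwheel '[[[6,0,-2,0,-6.7],[6,0,-2,0,-6.7],[6,0,-2,0,-6.7],[6,0,-2,0,-6.7],[6,0,-2,0,-6.7],[6,0,-2,0,-2],[6,0,0,0,0]]]'
python3 - <<'E'
from h import *
s=state();R=Rn.from_quat(s['tcp_rot']).as_matrix();print(s['tool_pos'],np.degrees(np.arctan2(R[1,0],R[0,0])))
C,im=snap('wrist','w2')
E
```

```text
time: 4.87
tool_pos: [0.4203, -0.0563, 0.2462]
tcp_rot: [-0.044, 0.999, 0.005, -0.003]
wrist_force: [1.0, -1.1, -0.6]
opening: 0.0004
time: 5.53
tool_pos: [0.425, -0.2614, 0.2765]
tcp_rot: [0.425, 0.905, -0.007, 0.013]
wrist_force: [-0.0, 0.3, -0.5]
opening: 0.0004
time: 6.12
tool_pos: [0.4256, -0.3908, 0.2847]
tcp_rot: [0.694, 0.719, -0.017, 0.015]
wrist_force: [-0.0, 0.3, 0.2]
opening: 0.0418
[ 0.42558373 -0.39078956  0.2846991 ] 92.00902747573912
```

View pics/w2.png

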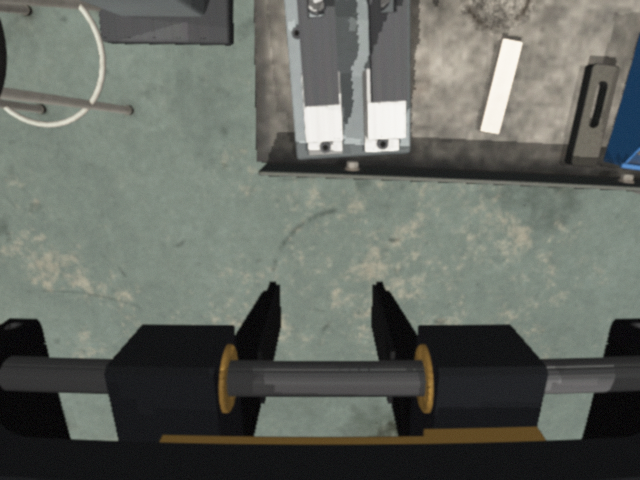

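The view shows both risers' open tops (left about (323,127), right about (387,125)) and the parallel at (502,86). I'll measure these and check the riser heights by apparent width.

```bash
cat > seg.py <<'E'
from h import *
def rect(im,C,z,u,v):
    m=((im.min(2)>185)).astype(np.uint8)
    n,l,st,ce=cv2.connectedComponentsWithStats(m,connectivity=4)
    k=l[v,u]
    if k==0: return print('no blob at',u,v,im[v,u])
    c=max(cv2.findContours((l==k).astype(np.uint8),0,1)[0],key=cv2.contourArea)
    r=cv2.minAreaRect(c);bp=cv2.boxPoints(r);b=onz(C,bp,z)
    e=b[[1,2]]-b[[0,1]];L=np.linalg.norm(e,axis=1);d=e[L.argmax()];d*=np.sign(d[1])
    print('px',np.round(r[0],1),np.round(bp).astype(int).tolist(),'c',b.mean(0).round(4),'size',L.round(4),'yaw',round(float(np.degrees(np.arctan2(-d[0],d[1]))),2))
    return b
E
python3 - <<'E'
from seg import *
s=state();C=cam('wrist',s);im=cv2.imread('pics/w2.png')[:,:,::-1]
print(Rn.from_quat(s['tcp_rot']).as_matrix().round(3))
rect(im,C,.008,502,86)
for z in(.05,.058): rect(im,C,z,323,125);rect(im,C,z,387,120)
E
```

```text
[[-0.037  0.999 -0.001]
 [ 0.998  0.037 -0.045]
 [-0.045 -0.003 -0.999]]
px [501.   86.1] [[480, 130], [503, 37], [522, 42], [499, 135]] c [ 0.5933 -0.2845  0.008 ] size [0.088  0.0197] yaw -6.52
px [323.4 128.8] [[303, 107], [340, 104], [344, 151], [306, 154]] c [ 0.4208 -0.3289  0.05  ] size [0.0336 0.0412] yaw 7.43
px [386.3 111.1] [[365, 151], [367, 70], [408, 71], [406, 152]] c [ 0.4763 -0.312   0.05  ] size [0.0696 0.0356] yaw 2.01
px [323.4 128.8] [[303, 107], [340, 104], [344, 151], [306, 154]] c [ 0.4208 -0.3283  0.058 ] size [0.0329 0.0404] yaw 7.43
px [386.3 111.1] [[365, 151], [367, 70], [408, 71], [406, 152]] c [ 0.4752 -0.3117  0.058 ] size [0.0682 0.0348] yaw 2.01
```

Left riser: 33.6 mm wide at z=0.05. Right riser: 34.8 mm wide at 0.058. So the left (near) riser is the low one, and the target is strap_left. The parallel measures 88×19.7 mm at (0.593,-0.2845), yaw -6.5°. I'll go above its outer part.

```bash
python3 -m handwheel '[[[5,2.2,1.0,-1,-1.5],[5,2.2,1.0,-1.5,-1.5],[5,2.2,1.0,-1.5,-1.5],[5,2.2,1.0,-1.5,-1.5],[5,2.2,1.0,-1.5,-1.5],[5,2.2,1.0,-1.5,-1],[5,2,1,-1,0],[5,0,0,0,0]]]'
python3 - <<'E'
from seg import *
s=state();R=Rn.from_quat(s['tcp_rot']).as_matrix();print(s['tool_pos'],np.degrees(np.arctan2(R[1,0],R[0,0])),R[:,2])
C,im=snap('wrist','w3');p=proj(C,(.5933,-.2845,.008))[0];print(p)
b=rect(im,C,.008,*p.round().astype(int))
m=(im.min(2)>185).astype(np.uint8);n,l,st,ce=cv2.connectedComponentsWithStats(m);[print(st[i],ce[i].round()) for i in range(1,n) if st[i][4]>400]
E
```

```text
time: 6.83
tool_pos: [0.5848, -0.3085, 0.1948]
tcp_rot: [0.745, 0.667, -0.019, 0.019]
wrist_force: [-0.4, 0.2, 1.0]
opening: 0.05
[ 0.5848219  -0.30845788  0.19481072] 83.69644283490196 [-0.00271851 -0.05469576 -0.99849937]
[332.11707988 176.56911255]
px [332.5 176.5] [[320, 123], [345, 123], [345, 230], [320, 230]] c [ 0.5934 -0.2863  0.008 ] size [0.0196 0.0884] yaw -5.47
[   0    0  139   95 5614] [59. 41.]
[ 462    0  123   26 1768] [517.  12.]
[567  68  34  55 976] [582.  91.]
[ 517  108  117  134 4160] [577. 173.]
[ 320  123   26  108 2705] [332. 176.]
[ 80 137  33  63 835] [ 97. 160.]
[ 241  138   56   45 1349] [267. 162.]
[ 157  224   70   53 1728] [187. 256.]
[  96  231   49   54 1437] [121. 263.]
```

```bash
python3 -m handwheel '[[[4.5,0.3,-0.2,-3,0.2],[4.5,0.3,-0.2,-3,0],[4.5,0,0,-3,0],[4.5,0,0,-3,0],[4.5,0,0,-2,0],[4.5,0,0,0,0]]]'
python3 - <<'E'
from h import *
s=state();R=Rn.from_quat(s['tcp_rot']).as_matrix();print(s['tool_pos'],np.degrees(np.arctan2(R[1,0],R[0,0])),R[:,2])
E
```

```text
time: 7.38
tool_pos: [0.5912, -0.3125, 0.0635]
tcp_rot: [0.741, 0.671, -0.019, 0.028]
wrist_force: [-0.3, 0.8, -0.6]
opening: 0.045
[ 0.59118943 -0.3125244   0.06350719] 84.32525506470238 [ 0.00918702 -0.06713079 -0.99770189]
```

```bash
python3 -m handwheel '[[[4.5,0,0,-1.3,0],[4.5,0,0,-1.3,0],[4.5,0,0,-0.8,0],[4.5,0,0,-0.4,0],[4.5,0,0,0,0]]]'
python3 - <<'E'
from h import *
s=state();R=Rn.from_quat(s['tcp_rot']).as_matrix();print(s['tool_pos'],np.degrees(np.arctan2(R[1,0],R[0,0])),R[:,2])
E
```

```text
time: 7.8
tool_pos: [0.5927, -0.3143, 0.0294]
tcp_rot: [0.74, 0.671, -0.018, 0.032]
wrist_force: [-0.2, -0.3, 0.2]
opening: 0.0454
[ 0.59274822 -0.31429972  0.0293653 ] 84.33871569049957 [ 0.01583172 -0.07233801 -0.99725452]
```

```bash
python3 -m handwheel '[[[4.5,-0.15,0,-0.4,-0.4],[4.5,0,0,-0.2,0],[4.5,0,0,0,0]]]'
python3 -m handwheel '[[[1.0,0,0,0,0],[1.0,0,0,0,0],[1,0,0,0,0],[1,0,0,0,0],[1,0,0,0,0],[1,0,0,0,0],[1,0,0,0,0],[1,0,0,0,0]]]' 45
```

```text
time: 8.05
tool_pos: [0.5924, -0.3152, 0.025]
tcp_rot: [0.743, 0.668, -0.018, 0.034]
wrist_force: [-0.2, -0.1, -0.0]
opening: 0.0449
time: 8.72
tool_pos: [0.5934, -0.3158, 0.0265]
tcp_rot: [0.743, 0.668, -0.018, 0.035]
wrist_force: [0.9, -0.0, -0.0]
opening: 0.0192
```

```bash
python3 -m handwheel '[[[3.0,0,0,0,0],[3.0,0,0,-0.2,0],[3,0,0,-0.2,0],[3,0,0,-0.15,0]]]'
python3 -m handwheel '[[[1.0,0,0,-0.05,0],[1.0,0,0,-0.1,0],[1,0,0,0,0],[1,0,0,0,0],[1,0,0,0,0]]]' 50
python3 - <<'E'
from h import *
s=state();R=Rn.from_quat(s['tcp_rot']).as_matrix();print(s['tool_pos'],np.degrees(np.arctan2(R[1,0],R[0,0])),R[:,2])
E
```

```text
time: 9.05
tool_pos: [0.5944, -0.3162, 0.023]
tcp_rot: [0.743, 0.668, -0.017, 0.036]
wrist_force: [-4.3, 4.2, 13.7]
opening: 0.0299
time: 9.47
tool_pos: [0.5942, -0.3165, 0.0231]
tcp_rot: [0.743, 0.668, -0.018, 0.035]
wrist_force: [-0.7, 0.4, 2.2]
opening: 0.0195
[ 0.59424415 -0.31651035  0.02312053] 83.87962276396573 [ 0.02038033 -0.07662861 -0.99685139]
```

Gripped at 19.5 mm with the fingertips on the bench, so the underside is about 23 mm below the TCP. Lift, carry over to the heel side, and turn +12°.

```bash
python3 -m handwheel '[[[1,0,0,1,0],[1,0,0,2,0],[1,0,0,3,0],[1,0,0,3,0],[1,0,0,3,0],[1,0,0,2,0],[1,0,0,1,0],[1,0,0,0,0]]]'
python3 -m handwheel '[[[1,-1,-0.5,0,1],[1,-2,-1,0,2],[1,-2.5,-1.3,0,2],[1,-2.5,-1.5,0,2],[1,-2.5,-1.5,0,2],[1,-2.5,-1.5,0,2],[1,-2,-1,0,1],[1,-1,-0.5,0,0]]]'
python3 - <<'E'
from h import *
s=state();R=Rn.from_quat(s['tcp_rot']).as_matrix();print(s['tool_pos'],np.degrees(np.arctan2(R[1,0],R[0,0])),R[:,2])
E
```

```text
time: 10.13
tool_pos: [0.5902, -0.3134, 0.1752]
tcp_rot: [0.743, 0.668, -0.019, 0.031]
wrist_force: [-0.5, -1.0, -0.7]
opening: 0.0195
time: 10.8
tool_pos: [0.4231, -0.3983, 0.1633]
tcp_rot: [0.663, 0.748, -0.014, 0.027]
wrist_force: [0.1, -0.1, -0.6]
opening: 0.0193
[ 0.42307226 -0.39831784  0.1632792 ] 96.93593365171331 [ 0.02145526 -0.05635834 -0.99818005]
```

```bash
python3 - <<'E'
from seg import *
C,im=snap('wrist','w4')
E
```

```text
(no output)
```

View pics/w4.png

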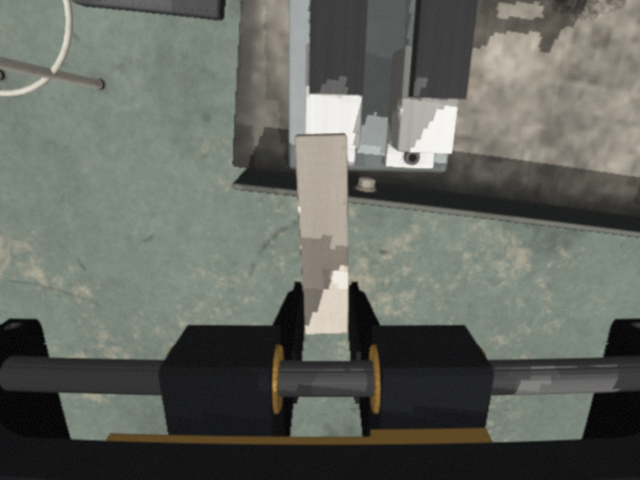

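The parallel's inner end is at (296–347,135). The strap_left heel edge is at (310,93)–(362,97), with the low riser below it. I'll compute the relative offsets.

```bash
python3 - <<'E'
from h import *
C=cam('wrist');T=cam('top')
h=onz(C,[(310,93),(362,97)],.077);p=onz(C,[(296,136),(347,134),(348,332),(303,333)],.149);r=onz(C,[(305,134),(357,134),(356,163)],.05)
d=lambda a,b:(np.linalg.norm(a-b).round(4),np.degrees(np.arctan2(*(b-a)[1::-1])).round(2))
print('heel',h.round(4).tolist(),h.mean(0),d(h[0],h[1]))
print('par',p.round(4).tolist(),p.mean(0),'w',d(p[0],p[1]),'L',np.degrees(np.arctan2(-((p[0]+p[1]-p[2]-p[3])[0]),(p[0]+p[1]-p[2]-p[3])[1])),d(p[0],p[3]))
print('riser',r.round(4).tolist())
print('TCP',state()['tool_pos'])
# strap edges
e=onz(C,[(310,0),(310,93),(363,0),(362,97)],.077);print(e.round(4).tolist())
E
```

```text
heel [[0.4041, -0.3107, 0.077], [0.4318, -0.3094, 0.077]] [ 0.41791825 -0.31006449  0.077     ] (np.float64(0.0277), np.float64(2.69))
par [[0.4021, -0.326, 0.149], [0.421, -0.323, 0.149], [0.4332, -0.4083, 0.149], [0.4133, -0.4111, 0.149]] [ 0.41741245 -0.36707856  0.149     ] w (np.float64(0.0191), np.float64(8.95)) L 7.828352368373421 (np.float64(0.0858), np.float64(-82.52))
riser [[0.403, -0.335, 0.05], [0.4346, -0.3313, 0.05], [0.4365, -0.3489, 0.05]]
TCP [ 0.42207678 -0.39862497  0.16286842]
[[0.3993, -0.2664, 0.077], [0.4041, -0.3107, 0.077], [0.4255, -0.2632, 0.077], [0.4318, -0.3094, 0.077]]
```

```bash
python3 -m handwheel '[[[1,0.1,0.2,0,-0.6],[1,0.2,0.2,-1,-0.6],[1,0.1,0.2,-1.5,-0.6],[1,0.1,0.2,-1.5,0],[1,0,0,-1,0],[1,0,0,-0.8,0],[1,0,0,0,0]]]'
python3 - <<'E'
from h import *
s=state();R=Rn.from_quat(s['tcp_rot']).as_matrix();print(s['tool_pos'],np.degrees(np.arctan2(R[1,0],R[0,0])),R[:,2])
C,im=snap('wrist','w5')
cv2.imwrite('pics/w5c.png',cv2.resize(im[0:350,240:480,::-1],None,fx=1.7,fy=1.7,interpolation=2))
E
```

```text
time: 11.43
tool_pos: [0.4315, -0.3858, 0.0971]
tcp_rot: [0.676, 0.736, -0.013, 0.025]
wrist_force: [-0.6, 0.8, -0.6]
opening: 0.0195
[ 0.43153852 -0.38583243  0.09710055] 94.8628050281213 [ 0.01876524 -0.05284453 -0.99842642]
```

View pics/w5c.png

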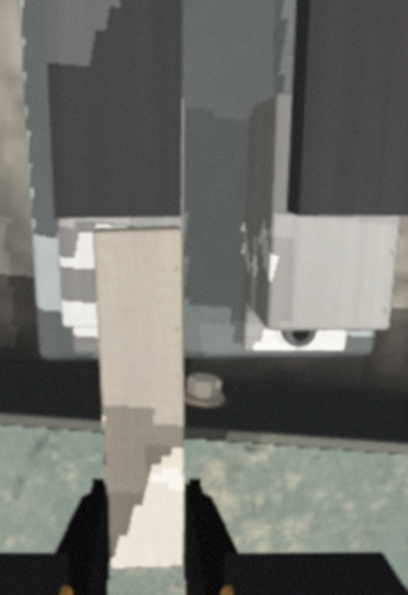

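The strap heel edge is at px (273–347,127) and the parallel's inner end at (296–347,134). The parallel is nearly level with the strap top, about 4 mm too far to +x and about 3 mm short of the heel. I'll compute the yaw.

```bash
python3 - <<'E'
from h import *
C=cam('wrist')
q=lambda L:[(x/1.7+240,y/1.7) for x,y in L]
e=onz(C,q([(47,65),(57,217),(183,60),(182,214)]),.077)
for z in(.079,):
    p=onz(C,q([(95,230),(182,227),(183,565),(112,568)]),z)
    print(p.round(4).tolist(),np.linalg.norm(p[0]-p[1]),np.linalg.norm(p[0]-p[3]),np.linalg.norm(p[1]-p[2]))
yaw=lambda a:np.degrees(np.arctan2(-a[0],a[1])).round(2)
print(e.round(4).tolist(),'strap w',np.linalg.norm(e[1]-e[3]),'yaw strap',yaw(e[0]-e[1]),yaw(e[2]-e[3]),'par',yaw(p[0]-p[3]),yaw(p[1]-p[2]),state()['tool_pos'])
E
```

```text
[[0.4141, -0.313, 0.079], [0.4337, -0.3107, 0.079], [0.4432, -0.3995, 0.079], [0.424, -0.4019, 0.079]] 0.01979618523893212 0.08943510368076828 0.0892945700206452
[[0.4015, -0.2792, 0.077], [0.4051, -0.311, 0.077], [0.4306, -0.2757, 0.077], [0.4336, -0.308, 0.077]] strap w 0.028617259679953756 yaw strap 6.52 5.35 par 6.37 6.05 [ 0.43177018 -0.38609825  0.09789175]
```

Yaw matches (6.2° against about 6°). I'll shift -4.2 mm across and a little back, then lower onto the riser's open part until contact.

```bash
python3 -m handwheel '[[[1,-0.2,-0.15,0,0],[1,-0.2,-0.2,-0.5,0],[1,0,-0.1,-0.7,0],[1,0,0,-0.5,0],[1,0,0,0,0]]]'
python3 -m handwheel '[[[1,0,0,-0.15,0],[1,0,0,0,0]]]'
python3 -m handwheel '[[[1,0,0,-0.15,0],[1,0,0,0,0]]]'
```

```text
time: 11.9
tool_pos: [0.4293, -0.3926, 0.0822]
tcp_rot: [0.676, 0.736, -0.013, 0.028]
wrist_force: [-0.2, 0.1, -2.2]
opening: 0.0193
time: 12.07
tool_pos: [0.4292, -0.3928, 0.0805]
tcp_rot: [0.676, 0.736, -0.013, 0.028]
wrist_force: [-0.1, -0.6, -0.9]
opening: 0.0197
time: 12.23
tool_pos: [0.4292, -0.3931, 0.0792]
tcp_rot: [0.676, 0.736, -0.013, 0.028]
wrist_force: [-0.5, 0.1, -1.0]
opening: 0.0197
```

```bash
python3 -m handwheel '[[[1,-0.16,0,-0.1,0],[1,0,0,-0.1,0],[1,0,0,0,0]]]'
python3 -m handwheel '[[[1,0,0,-0.12,0],[1,0,0,0,0]]]'
python3 -m handwheel '[[[1,0,0,-0.12,0],[1,0,0,0,0]]]'
```

```text
time: 12.48
tool_pos: [0.4277, -0.3933, 0.0775]
tcp_rot: [0.676, 0.736, -0.013, 0.029]
wrist_force: [0.3, -1.0, -0.5]
opening: 0.0195
time: 12.65
tool_pos: [0.4277, -0.3933, 0.0763]
tcp_rot: [0.676, 0.736, -0.013, 0.029]
wrist_force: [0.2, -0.2, -0.4]
opening: 0.0194
time: 12.82
tool_pos: [0.4278, -0.3933, 0.0751]
tcp_rot: [0.676, 0.736, -0.013, 0.029]
wrist_force: [-0.7, 0.9, -0.7]
opening: 0.0194
```

```bash
python3 -m handwheel '[[[1,0,0,-0.1,0],[1,0,0,0,0]]]'
python3 -m handwheel '[[[1,0,0,-0.1,0],[1,0,0,0,0]]]'
python3 -m handwheel '[[[1,0,0,-0.1,0],[1,0,0,0,0]]]'
```

```text
time: 12.98
tool_pos: [0.4278, -0.3933, 0.074]
tcp_rot: [0.676, 0.736, -0.013, 0.029]
wrist_force: [0.2, 1.1, -1.1]
opening: 0.0193
time: 13.15
tool_pos: [0.4278, -0.3933, 0.0729]
tcp_rot: [0.676, 0.736, -0.013, 0.029]
wrist_force: [-0.6, -0.2, -2.1]
opening: 0.0194
time: 13.32
tool_pos: [0.4281, -0.3935, 0.0721]
tcp_rot: [0.676, 0.736, -0.013, 0.029]
wrist_force: [-0.7, 0.7, 0.0]
opening: 0.0191
```

```bash
python3 -m handwheel '[[[1,0,0,-0.1,0],[1,0,0,0,0]]]'
python3 -m handwheel '[[[1,0,0,-0.1,0],[1,0,0,0,0]]]'
python3 - <<'E'
from h import *
s=state();R=Rn.from_quat(s['tcp_rot']).as_matrix();print(s['tool_pos'],np.degrees(np.arctan2(R[1,0],R[0,0])),R[:,2],s['wrist_force'],s['wrist_torque'])
C,im=snap('wrist','w6');C2,i2=snap('scene','s6')
a=cv2.resize(im[60:345,240:480,::-1],None,fx=1.6,fy=1.6,interpolation=2);b=cv2.resize(i2[330:420,390:485,::-1],None,fx=4,fy=4,interpolation=2)
H=max(len(a),len(b));pad=lambda x:np.pad(x,((0,H-len(x)),(0,0),(0,0)))
cv2.imwrite('pics/c6.png',np.hstack([pad(a),pad(b)]))
E
```

```text
time: 13.48
tool_pos: [0.4282, -0.3936, 0.0717]
tcp_rot: [0.676, 0.736, -0.013, 0.029]
wrist_force: [-1.3, 0.6, 0.5]
opening: 0.0199
time: 13.65
tool_pos: [0.4283, -0.3937, 0.0714]
tcp_rot: [0.676, 0.736, -0.013, 0.029]
wrist_force: [-1.1, 1.7, 2.6]
opening: 0.0191
[ 0.42830869 -0.39371942  0.07137817] 94.82259760715183 [ 0.02494901 -0.05909166 -0.99794074] [-1.05526843  1.71196589  2.64177354] [0.32777423 0.11229046 0.02933139]
```

View pics/c6.png

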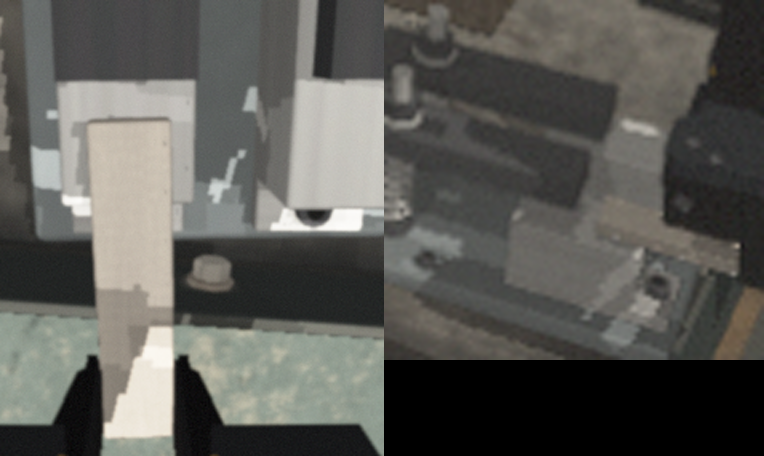

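The parallel sits on the low riser (torque 0.33 N·m, contact), laterally centred within 1 mm, with its inner end about 10 mm short of the heel. Raise 2 mm and slide in by about 35 mm.

```bash
python3 -m handwheel '[[[1,0,0,0.15,0],[1,0,0,0.1,0],[1,0,0,0,0]]]'
python3 -m handwheel '[[[1,-0.04,0.3,0,0],[1,-0.05,0.4,0,0],[1,-0.05,0.4,0,0],[1,0,0,0,0]]]'
```

```text
time: 14.0
tool_pos: [0.4283, -0.3937, 0.0734]
tcp_rot: [0.676, 0.736, -0.013, 0.03]
wrist_force: [0.9, -0.1, -0.5]
opening: 0.0195
time: 14.33
tool_pos: [0.4264, -0.3814, 0.0724]
tcp_rot: [0.676, 0.736, -0.013, 0.029]
wrist_force: [-0.6, 0.4, -0.1]
opening: 0.019
```

```bash
python3 -m handwheel '[[[1,-0.02,0.3,0.1,0],[1,-0.02,0.4,0.05,0],[1,-0.02,0.4,0.03,0],[1,0,0,0,0]]]'
python3 -m handwheel '[[[1,-0.02,0.3,0.03,0],[1,-0.02,0.4,0.03,0],[1,0,0.3,0.03,0],[1,0,0,0,0]]]'
```

```text
time: 14.67
tool_pos: [0.4255, -0.3687, 0.0741]
tcp_rot: [0.676, 0.736, -0.013, 0.029]
wrist_force: [-0.9, -0.7, -1.3]
opening: 0.0193
time: 15.0
tool_pos: [0.4251, -0.3574, 0.0751]
tcp_rot: [0.676, 0.736, -0.013, 0.029]
wrist_force: [-0.7, -0.0, 0.1]
opening: 0.0194
```

```bash
python3 -m handwheel '[[[1,0,-0.15,-0.1,0],[1,0,0,-0.1,0],[1,0,0,-0.1,0],[1,0,0,0,0]]]'
python3 -m handwheel '[[[1,0,0,-0.1,0],[1,0,0,0,0]]]'
python3 -m handwheel '[[[1,0,0,-0.06,0],[1,0,0,0,0]]]'
python3 - <<'E'
from h import *
s=state();print(s['wrist_torque'])
C,im=snap('wrist','w7')
cv2.imwrite('pics/w7c.png',cv2.resize(im[60:345,240:480,::-1],None,fx=1.8,fy=1.8,interpolation=2))
E
```

```text
time: 15.33
tool_pos: [0.4255, -0.3591, 0.0727]
tcp_rot: [0.676, 0.736, -0.013, 0.029]
wrist_force: [-0.1, -0.2, 2.0]
opening: 0.0191
time: 15.5
tool_pos: [0.4257, -0.3595, 0.0727]
tcp_rot: [0.676, 0.736, -0.013, 0.029]
wrist_force: [0.1, 0.6, -0.4]
opening: 0.0195
time: 15.67
tool_pos: [0.4259, -0.3597, 0.0727]
tcp_rot: [0.676, 0.736, -0.013, 0.029]
wrist_force: [-0.6, 1.0, 1.6]
opening: 0.0197
[0.24864238 0.05459071 0.02638992]
```

View pics/w7c.png

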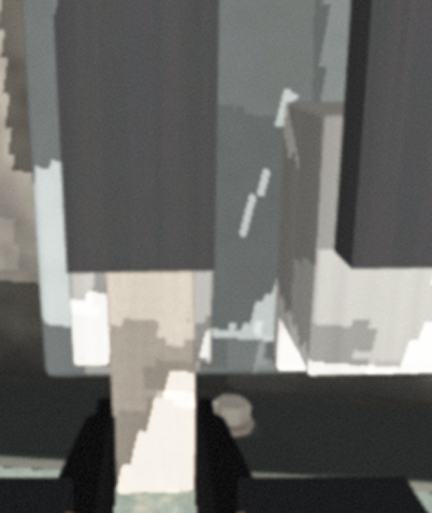

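The parallel is under the strap, but it sits about 2.4 mm to +x of the strap's centre line. I'll compute the insertion depth and then centre it.

```bash
python3 - <<'E'
from h import *
C=cam('wrist');q=lambda L:[(x/1.8+240,y/1.8+60) for x,y in L]
h=onz(C,q([(67,272),(213,270)]),.077);o=onz(C,q([(119,493),(196,491)]),.058);i=onz(C,q([(107,272),(196,272)]),.058)
y=np.array([-.1045,.9945]);x=np.array([.9945,.1045])
print('heel',h.mean(0),np.linalg.norm(h[0]-h[1]),'outer',o.mean(0),np.linalg.norm(o[0]-o[1]))
print('visible',(h.mean(0)-o.mean(0))[:2]@y,'under',.088-(h.mean(0)-o.mean(0))[:2]@y,'lat outer',(o.mean(0)-h.mean(0))[:2]@x,'lat at heel',(i.mean(0)-h.mean(0))[:2]@x)
E
python3 -m handwheel '[[[1,0,0,0.1,0],[1,-0.15,-0.02,0,0],[1,-0.12,-0.02,0,0],[1,0,0,0,0]]]'
python3 -m handwheel '[[[1,0,0,-0.08,0],[1,0,0,0,0]]]'
```

```text
heel [ 0.41860747 -0.30940396  0.077     ] 0.028463196770602602 outer [ 0.42785825 -0.37182817  0.058     ] 0.019255864597145695
visible 0.06304758153980594 under 0.024952418460194054 lat outer 0.002676571718201671 lat at heel 0.002433539516223709
time: 16.05
tool_pos: [0.4231, -0.3603, 0.0727]
tcp_rot: [0.676, 0.736, -0.013, 0.03]
wrist_force: [-0.3, 1.2, 1.7]
opening: 0.0195
time: 16.22
tool_pos: [0.4231, -0.3604, 0.0727]
tcp_rot: [0.676, 0.736, -0.013, 0.03]
wrist_force: [-0.2, 0.7, 0.9]
opening: 0.0193
```

```bash
python3 -m handwheel '[[[2.4,0,0,0,0],[2.4,0,0,0,0],[3.4,0,0,0,0],[3.4,0,0,0,0],[3.4,0,0,0,0]]]' 10
python3 -m handwheel '[[[3.4,0,0,0.5,0],[3.4,0,0,1.0,0],[3.4,0,0,1.5,0],[3.4,0,0,2,0],[3.4,0,0,2,0],[3.4,0,0,2,0],[3.4,0,0,1,0]]]'
python3 - <<'E'
from h import *
s=state();R=Rn.from_quat(s['tcp_rot']).as_matrix();print(s['tool_pos'],R[:,2])
C,im=snap('wrist','w8')
cv2.imwrite('pics/w8c.png',cv2.resize(im[0:330,200:500,::-1],None,fx=1.8,fy=1.8,interpolation=2))
E
```

```text
time: 16.63
tool_pos: [0.4229, -0.3606, 0.072]
tcp_rot: [0.676, 0.736, -0.013, 0.03]
wrist_force: [0.2, -0.5, 0.6]
opening: 0.033
time: 17.22
tool_pos: [0.4207, -0.3584, 0.1759]
tcp_rot: [0.676, 0.736, -0.013, 0.027]
wrist_force: [0.3, -0.5, 0.1]
opening: 0.0343
[ 0.42072086 -0.35842087  0.17585219] [ 0.02151842 -0.05556842 -0.99822297]
```

View pics/w8c.png

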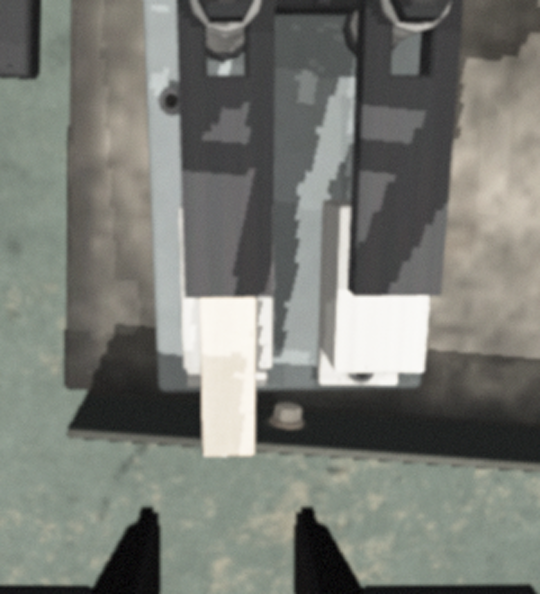

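The parallel lies centred under the strap (parallel 203–256, strap heel 187–272 in the crop). Close the fingers and move over press_left at about (0.412,-0.2495).

```bash
python3 -m handwheel '[[[0,0,0.5,0,0],[0,-0.2,1.5,0,0],[0,-0.2,2,0,0],[0,-0.2,2,0,0],[0,-0.2,2,0,0],[0,-0.1,1.7,0,0],[0,0,1.0,0,0],[0,0,0,0,0]]]' 15
python3 - <<'E'
from h import *
s=state();R=Rn.from_quat(s['tcp_rot']).as_matrix();print(s['tool_pos'],R[:,2])
C,im=snap('top','t9')
C2,i2=snap('wrist','w9')
o=np.array([.4317,-.156]);y=np.array([-.1,.995]);x=np.array([.995,.1])
P=lambda a,b,z:[*(o+a*x+b*y),z]
L=[P(0,.062,.108),P(0,0,.1),P(-.048,.075,.058),P(-.048,-.045,.058),P(-.028,-.033,.077)]
for n,CC,I in(('t',C,im),('w',C2,i2)):
    uv=proj(CC,L);print(n,uv.round(1).tolist())
    I=I[:,:,::-1].copy(); [cv2.circle(I,tuple(int(v) for v in p.round()),2,(0,0,255),1) for p in uv]
    cv2.imwrite('pics/%s9m.png'%n,I)
a=cv2.resize(cv2.imread('pics/t9m.png')[250:320,310:430],None,fx=4,fy=4,interpolation=2);b=cv2.imread('pics/w9m.png')[:300];
b=b[:, 60:540]
cv2.imwrite('pics/c9.png',np.vstack([a,b]))
E
```

```text
time: 17.93
tool_pos: [0.409, -0.2452, 0.172]
tcp_rot: [0.677, 0.735, -0.013, 0.025]
wrist_force: [-0.7, -0.7, -0.3]
opening: 0.0005
[ 0.40899164 -0.24520372  0.17200745] [ 0.01782351 -0.05302175 -0.99843428]
t [[353.6, 283.4], [373.9, 281.6], [349.8, 300.3], [388.6, 296.5], [384.8, 290.1]]
w [[389.4, -47.8], [383.9, 97.4], [287.7, -43.8], [296.4, 172.6], [328.3, 157.4]]
```

View pics/c9.png

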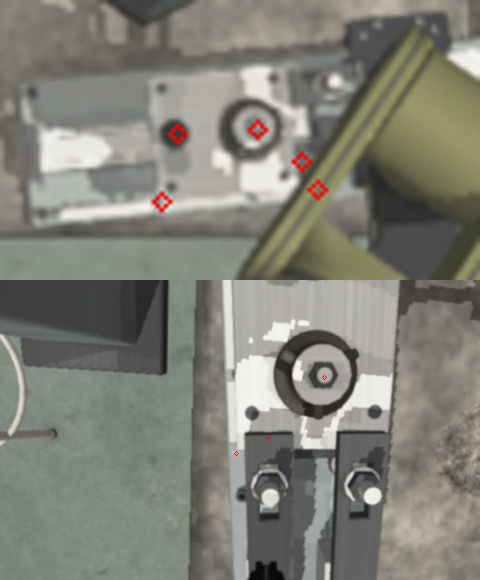

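The home predictions coincide with the nut (323,375) and the handle, and the straps' noses overlap the pallet's edge. I'll check the nut-to-stud distance (63 mm expected) and descend to just above the strap.

```bash
python3 - <<'E'
from h import *
C=cam('wrist');n=onz(C,[(383,95)],.1)[0];s=onz(C,[(329,215),(432,214)],.103)
print(n,s.round(4).tolist(),np.linalg.norm(n[:2]-s.mean(0)[:2]))
E
python3 -m handwheel '[[[0,0.2,-0.2,-1,0],[0,0.1,-0.1,-1.5,0],[0,0,0,-1.5,0],[0,0,0,-1,0],[0,0,0,-0.7,0],[0,0,0,-0.5,0],[0,0,0,0,0]]]'
python3 - <<'E'
from h import *
s=state();R=Rn.from_quat(s['tcp_rot']).as_matrix();print(s['tool_pos'],R[:,2],s['wrist_force'])
E
```

```text
[ 0.43155379 -0.15584096  0.1       ] [[0.4096, -0.2196, 0.103], [0.4656, -0.2147, 0.103]] 0.061612091925471894
time: 18.62
tool_pos: [0.4131, -0.2549, 0.1052]
tcp_rot: [0.679, 0.733, -0.014, 0.026]
wrist_force: [0.2, 0.4, 0.0]
opening: 0.0005
[ 0.4131095  -0.25494355  0.10524419] [ 0.01834853 -0.05600499 -0.99826188] [0.20316669 0.43675866 0.01793681]
```

```bash
python3 -m handwheel '[[[0,-0.05,0.4,0,0],[0,-0.05,0.3,0,0],[0,0,0,-0.3,0],[0,0,0,-0.2,0],[0,0,0,0,0]]]'
python3 -m handwheel '[[[0,0,0,-0.2,0],[0,0,0,0,0]]]'
python3 -m handwheel '[[[0,0,0,-0.2,0]]]'
python3 -m handwheel '[[[0,0,0,-0.2,0]]]'
```

```text
time: 19.03
tool_pos: [0.413, -0.2482, 0.1015]
tcp_rot: [0.679, 0.733, -0.014, 0.027]
wrist_force: [0.3, -0.5, -0.7]
opening: 0.0004
time: 19.2
tool_pos: [0.4135, -0.2483, 0.1001]
tcp_rot: [0.679, 0.733, -0.014, 0.028]
wrist_force: [-0.0, 0.1, 0.5]
opening: 0.0004
time: 19.28
tool_pos: [0.4139, -0.2487, 0.0987]
tcp_rot: [0.679, 0.733, -0.014, 0.029]
wrist_force: [-0.1, -1.2, 1.6]
opening: 0.0008
time: 19.37
tool_pos: [0.414, -0.2491, 0.097]
tcp_rot: [0.679, 0.733, -0.014, 0.029]
wrist_force: [-1.7, 0.2, 2.6]
opening: 0.0005
```

```bash
python3 -m handwheel '[[[0,-0.15,0,0.1,0]]]'
python3 -m handwheel '[[[0,-0.05,0,-0.2,0]]]'
python3 -m handwheel '[[[0,0,0,-0.2,0]]]'
python3 -m handwheel '[[[0,0,0,-0.15,0]]]'
python3 -m handwheel '[[[0,0,0,-0.1,0]]]'
```

```text
time: 19.45
tool_pos: [0.4128, -0.2491, 0.098]
tcp_rot: [0.679, 0.733, -0.014, 0.029]
wrist_force: [2.0, 0.5, 1.5]
opening: 0.0005
time: 19.53
tool_pos: [0.4127, -0.2491, 0.0967]
tcp_rot: [0.679, 0.733, -0.014, 0.03]
wrist_force: [-0.2, 2.8, 3.9]
opening: 0.0005
time: 19.62
tool_pos: [0.4127, -0.2488, 0.0949]
tcp_rot: [0.679, 0.733, -0.013, 0.029]
wrist_force: [-1.2, 3.3, 4.0]
opening: 0.0002
time: 19.7
tool_pos: [0.4127, -0.2487, 0.0943]
tcp_rot: [0.679, 0.733, -0.013, 0.029]
wrist_force: [-5.4, 4.5, 15.4]
opening: 0.0003
time: 19.78
tool_pos: [0.4128, -0.2487, 0.0944]
tcp_rot: [0.679, 0.733, -0.013, 0.029]
wrist_force: [-4.6, 2.9, 11.2]
opening: 0.0009
```

```bash
python3 -m handwheel '[[[0,0.02,0,-0.14,0]]]'
python3 -m handwheel '[[[0,0.02,0,-0.14,0]]]'
python3 - <<'E'
from h import *
for i in range(8):
    capture('top');s=state();print(round(s['time'],2),s['tool_pos'].round(4),s['wrist_force'].round(1))
C,im=snap('wrist','w10');C2,i2=snap('scene','s10')
b=cv2.resize(i2[310:420,360:485,::-1],None,fx=4,fy=4,interpolation=2);a=im[:,180:480,::-1]
H=max(len(a),len(b));pad=lambda x:np.pad(x,((0,H-len(x)),(0,0),(0,0)))
cv2.imwrite('pics/c10.png',np.hstack([pad(a),pad(b)]))
E
```

```text
time: 19.87
tool_pos: [0.4128, -0.2487, 0.0943]
tcp_rot: [0.679, 0.733, -0.014, 0.028]
wrist_force: [-5.8, 4.6, 13.6]
opening: 0.0002
time: 19.95
tool_pos: [0.4128, -0.2487, 0.0943]
tcp_rot: [0.679, 0.733, -0.014, 0.027]
wrist_force: [-5.2, 4.0, 12.6]
opening: 0.0002
20.0 [ 0.4128 -0.2487  0.0943] [-5.1  4.5 12.9]
20.05 [ 0.4128 -0.2487  0.0943] [-5.9  3.6 13. ]
20.1 [ 0.4128 -0.2487  0.0943] [-5.4  3.8 12.1]
20.15 [ 0.4128 -0.2487  0.0943] [-4.8  4.8 12.5]
20.2 [ 0.4129 -0.2488  0.0944] [-5.3  4.3 11.5]
20.25 [ 0.4128 -0.2487  0.0943] [-5.   3.9 11.9]
20.3 [ 0.4128 -0.2487  0.0943] [-4.8  3.8 12.2]
20.35 [ 0.4129 -0.2487  0.0944] [-5.1  3.8 11.1]
```

View pics/c10.png

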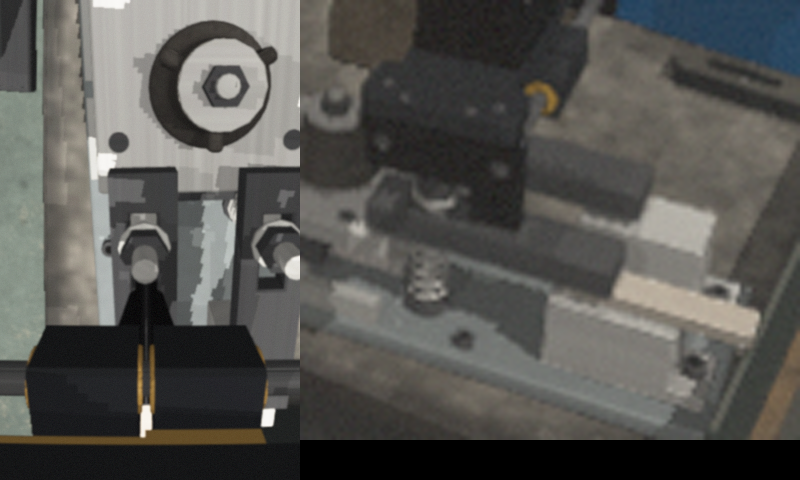

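The picture shows the strap down on the parallel and its nose on the pallet, with the parallel staying under the heel. The force sags to about 11.5 N, so I'll press a little harder.

```bash
python3 -m handwheel '[[[0,-0.04,0.03,-0.17,0]]]'
python3 -m handwheel '[[[0,-0.04,0.03,-0.18,0]]]'
python3 - <<'E'
from h import *
for i in range(24):
    capture('top');s=state()
    if i%4==3: print(round(s['time'],2),s['tool_pos'].round(4),s['wrist_force'].round(1))
E
```

```text
time: 20.53
tool_pos: [0.4128, -0.2487, 0.0944]
tcp_rot: [0.679, 0.733, -0.014, 0.027]
wrist_force: [-3.3, 3.7, 11.8]
opening: 0.0005
time: 20.62
tool_pos: [0.4128, -0.2487, 0.0943]
tcp_rot: [0.679, 0.733, -0.014, 0.028]
wrist_force: [-3.5, 4.4, 13.1]
opening: 0.0005
20.82 [ 0.4128 -0.2487  0.0943] [-4.3  3.6 12.8]
21.02 [ 0.4128 -0.2487  0.0943] [-4.9  3.2 12.6]
21.22 [ 0.4128 -0.2487  0.0943] [-4.   4.5 12.7]
21.42 [ 0.4128 -0.2487  0.0944] [-3.5  3.3 11.7]
21.62 [ 0.4128 -0.2487  0.0943] [-3.6  3.7 11.7]
21.82 [ 0.4128 -0.2487  0.0943] [-3.9  3.3 12.6]
```

Still only just at the lower limit. I'll press slightly more.

```bash
python3 -m handwheel '[[[0,-0.04,0.03,-0.25,0]]]'
python3 -m handwheel '[[[0,-0.04,0.03,-0.25,0]]]'
python3 - <<'E'
from h import *
F=[]
for i in range(22):
    capture('top');s=state();F.append(s['wrist_force'])
    if i%5==4: print(round(s['time'],2),s['tool_pos'].round(4),np.mean(F[-5:],0).round(1))
E
```

```text
time: 21.9
tool_pos: [0.4128, -0.2487, 0.0942]
tcp_rot: [0.679, 0.733, -0.014, 0.028]
wrist_force: [-7.1, 6.3, 20.4]
opening: 0.0005
time: 21.98
tool_pos: [0.4128, -0.2487, 0.0943]
tcp_rot: [0.679, 0.733, -0.014, 0.027]
wrist_force: [-6.1, 5.2, 18.1]
opening: 0.0005
22.23 [ 0.4128 -0.2487  0.0943] [-6.2  5.1 17.5]
22.48 [ 0.4128 -0.2487  0.0943] [-5.8  5.6 17.3]
22.73 [ 0.4128 -0.2487  0.0943] [-6.5  5.7 17.1]
22.98 [ 0.4128 -0.2487  0.0943] [-6.5  5.4 17.1]
```

A steady 17 N, with no slip. Handing in.

```bash
python3 -c "
from station import *
print(finish_job())"
```

```text
the job is handed in; nothing more can be done
None
```

The job is done and handed in at about 23 s of robot time, with the fingers still holding strap_left down.

- **Pallet:** I pushed it by the handle into the clamping-station detent. The force fell to 1 N as the ball drew it in, then rose to 9 N. The last check put the casting nut 61.6 mm from the studs against 63 mm expected. That 1.4 mm difference is within the camera error, but it was not resolved further. The straps' noses overlap the pallet's edge.
- **Packing:** The low riser is the one under strap_left. The parallel measured 25 mm under its heel. I then centred it, which moved it about 0.7 mm outward, so I expect about 24 mm under; I did not re-measure that figure. A picture after release showed it centred under the strap.
- **Strap:** It went down about 4.7 mm (5 mm expected) to a hard stop. In the last picture it lies flat on pallet and parallel. It was still held by closed fingertips at a steady 17 N downward for a second before hand-in, with 6 N and 5 N sideways and no slip.
- **Failed or disagreeing:** The first two settings for the final press sagged to about 11.5–12.5 N, so I raised the force. The tool also leaned 2–4° through most of the job; I allowed for it by checking positions with the camera and feeling for contact.
- **Not touched:** I never went near the spare strap, the spanner or the deburring tool.

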